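# Raise the hat booth's sash to the mark

## Robot

A 6-joint arm with a two-finger parallel gripper is mounted at the origin on the work surface. World frame = base frame: x ahead of the robot, y to its left, z up, the work surface at z = 0. Lengths are in m, angles in degrees, forces in N, time in s.
With the tool pointing down it reaches from about 0.25 to 0.725 m from the base axis. Payload 9.7 kg.
Tool frame: the origin (TCP) lies midway between the tips of the shut fingers; the grasp point (between the pads) lies 19 mm behind it (bot.hold_point_z is the distance from the TCP to the grasp point, in m); z points along the fingers, y is the line along which they close (so a half turn about z gives the same grasp; the last joint's range is limited). The gripper opens to 85 mm and grips with 20 to 120 N. Pads are 22 mm wide; open, the fingers measure 114 mm over their backs; the gripper's body (76 mm by 85 mm) begins 54 mm behind the grasp point. The pads swing forward as they close: fully open they stand 13 mm farther back than shut.
Start: joints at [-73.969, 4.979, 10.078, 95.1, 0, 90], TCP at [0.152, -0.529, 0.231] pointing down, gripper open.
Joint ranges: [-179.16, 179.16], [-48.56, 103.87], [-65.8, 70.77], [-126.05, 130.52], [-82.76, 87.17], [-180, 180]. Speed limits (degrees/s): [127.2, 127.2, 147.25, 180, 180, 180].

## Interface

Orientations are given as [roll, pitch, yaw] about the fixed x, y, z axes, in that order (R = Rz(yaw) Ry(pitch) Rx(roll)).
In Python, from workcell import bot gives the robot as it stands.
- The arm moves only by the tool play_rows, never from a script. Its argument "steps" is a list that holds one entry, the list of rows, each a list of 4 numbers: the shift along the tool's x, y, z in m, then the turn about the tool's z in rad. In form: [[[tx, ty, tz, yaw], ...]]. A call has exactly 5 rows; each row shifts and turns the commanded pose from where the row before left it, along the tool's axes as they then stand; what a row does not reach is not made up. A row lasts 1/12 s, in which the tool goes at most 41.7 mm and 7.16 degrees, less where a joint would pass 70% of its speed; a pose out of reach is approached as far as the arm can. A call is refused whole if a number of a shift passes 0.0417 or a number of a turn 0.125, either way. A call with a gripper value outside its range is refused whole. "gripper" is the finger opening in m, from 0 to 0.0854, set as the call begins (left out, the last holds). The fingers move at their own pace and stop on an object; "squeeze" is the grip in N (left out, the last holds). Time passes only in rows, so rows that do not move let the fingers close, or fill a call up. It gives the time, the measured TCP pose, the force, the opening and the grip force at its end, in the units of the state.
- bot.get_obs(): the state, without advancing time (a new reading comes with each control period).
- bot.camera(name): name is "side" or "top"; returns a dict with "img" (480x640x3 uint8, blue, green, red), "vfov" (degrees; the focal length in pixels is half the picture's height over the tangent of half this angle, whatever the lens; pixels are square), "cx", "cy" (the principal point, pixels), "D" ([k1, k2, p1, p2, k3] as OpenCV has them; the pictures are not rectified), "xyz" and "attitude" of the camera in the world. Camera axes: x right, y down, z forward; pixel columns grow to the right and rows downward; lengths in m; the calibration is good to about 2 mm. A picture is of the moment at which its call begins. There is no depth.
- bot.job_done(): hands the job in; it is judged then, once.
The state is a dict: "time": time; "q": joint angles; "qd": joint speeds; "joint_efforts": joint torques, N m; "ee_pos": TCP position; "tcp_rot": TCP orientation; "wrist_force": force on the tool from outside, world axes, zero at the start; "torque": the same for the moment, N m; "opening": finger opening in m; "grasp_force": force on a finger pad.
Only numpy, scipy, OpenCV 4.12 (cv2) and the standard library are available. Lean on these libraries where they do the work, as an engineer would, in place of code of your own. Each camera call takes 0.05 s, during which the arm holds its last target. There are 200 camera calls.

## Task

In the hat maker's workshop, open the clear sliding window of the extraction hood: push it gently upward with the fingertips from beneath its yellow lip, without pinching the lip, until the lip is level with the two red height clips on the hood's posts. The window is counterweighted and stays where it is left; leave it there and draw the hand back clear, with everything else on the bench left where it stands.

Things in the scene. Friction and masses are not known exactly. Their poses are not given: they have to be found in the camera images.
- hood_front (a point): foot of the front of the fixed extraction hood: grey plinth 200 deep x 420 wide x 85 mm high, four aluminium posts to 500 mm, clear sides, open top and back, a brown hat inside. This point lies on the bench in the plane of the front faces of plinth and front posts, midway across the width. The front with the sash looks along -x of its own axes, towards the robot; y runs along its width, z up. The hood never moves
- sash (a joint): height of the clear sash above its closed position, in m: 0 closed, grows as it goes up, stop at 0.20. It slides straight up in the posts (0.8 kg, balanced by counterweights; rubbing friction takes about 2 to 5 N to push it either way, and it stays where it is left)
- lip (a point): middle of the front edge of the yellow lip at the bottom of the sash, half-way up the lip's thickness; same axes as the hood. The lip is a level ledge 340 mm long (along hood y), 15 mm thick (its underside is 7.5 mm below this point), which stands out 45 mm in front of the plinth and posts; at sash = 0 its underside is 100 mm above the bench. Below it and in front of it the bench is free within 120 mm to either side of its middle
- mark (a point): the marked height: point midway between the two red clips, half-way up their 15 mm thickness. The clips are fixed on the left and right front posts (centres 199 mm to either side of the middle), and their front faces are level with the lip's front edge to within 5 mm. The lip is at the mark when this point and the lip's are equally high
- spool_green_mid (a point): centre of a loose green thread spool, 48 mm across, 60 mm high; leave alone
- spool_white_mid (a point): centre of a loose cream thread spool, 48 mm across, 60 mm high; leave alone
- pin_tin_mid (a point): centre of a loose brass pin tin, 56 mm across, 50 mm high; leave alone
- brush_grip (a point): grip of a loose wooden brush, 180 mm long, lying down; leave alone
- stiffener_mid (a point): centre of a loose amber bottle, 56 mm across, 130 mm high; leave alone
- mug_mid (a point): centre of a loose white mug, 76 mm across, 90 mm high; leave alone
- block_mid (a point): centre of a loose small wooden hat block, 110 mm across, 80 mm high; leave alone

How it is judged:
By the outcome, as a careful person would: the job done as asked, in the order asked, and still so for the second after the job is handed in, with the robot touching nothing.
It also fails if it takes over 42 s, if anything falls off the work surface, if the arm or the gripper's body presses on something with over 40 N, if the wrist force passes 120 N, or if a joint passes its speed limit or range.

## Working session

There is one attempt and no reset: what is moved stays moved. The work goes in short steps, Python scripts to look and compute and a tool call to move; the robot and the scene stay as the last step left them, time stands still between calls to the robot, and variables do not carry over. Pictures are saved under pics/ and viewed, at most 10 in all, crops included, and the job is handed in when it is done.

Besides the shell and the picture viewer there is one more tool, called after ">>>" in YAML: its name, and indented under it one key for each argument. play_rows: Moves the arm, as the interface text tells. Its arguments: {"type":"object","properties":{"steps":{"type":"array","items":{"type":"array","items":{"type":"array","items":{"type":"number"}}}},"gripper":{"type":"number"},"squeeze":{"type":"number"}},"required":["steps"]}

```bash
mkdir -p pics; ls; python3 - <<'E'
from workcell import bot
import cv2
o=bot.get_obs();print(o)
for n in("side","top"):
    c=bot.camera(n);cv2.imwrite(f"pics/{n}0.png",c.pop("img"));print(n,c)
E
```

```text
pics
{'time': 0.0, 'q': array([-7.39681294e+01,  5.01137045e+00,  1.00326637e+01,  9.51003192e+01,
       -1.49012375e-03,  9.00000767e+01]), 'qd': array([ 0.04901537, -0.01304691, -0.08677368,  0.0134389 , -0.02175135,
        0.01272521]), 'joint_efforts': array([-1.12739239e-03, -5.20392931e+01,  4.64798212e+01,  1.63098442e-02,
       -9.06176723e-06, -1.04272362e-05]), 'ee_pos': array([ 0.15181964, -0.52837547,  0.23056445]), 'tcp_rot': array([-1.79920974e+02,  1.49022812e-03,  1.60317960e+01]), 'wrist_force': array([ 0.1527048 , -0.07924924, -0.21647699]), 'torque': array([-0.02040915,  0.02058162,  0.01285807]), 'grasp_force': 0.0, 'opening': 0.08537098401786698}
side {'vfov': 42.39231832750218, 'cx': 315.7791605583565, 'cy': 243.74297724760544, 'D': array([-0.18914241,  0.        ,  0.        ,  0.        ,  0.        ]), 'xyz': array([0.07418539, 0.81064008, 1.25462338]), 'attitude': array([-138.84803005,    0.48104571, -147.81284029])}
top {'vfov': 51.48482388322005, 'cx': 318.6560082330403, 'cy': 238.3374057542163, 'D': array([-0.05012025,  0.        ,  0.        ,  0.        ,  0.        ]), 'xyz': array([0.49766632, 0.00840791, 1.07688287]), 'attitude': array([-174.48336766,   -0.91301136,  -88.88218258])}
```

View pics/side0.png

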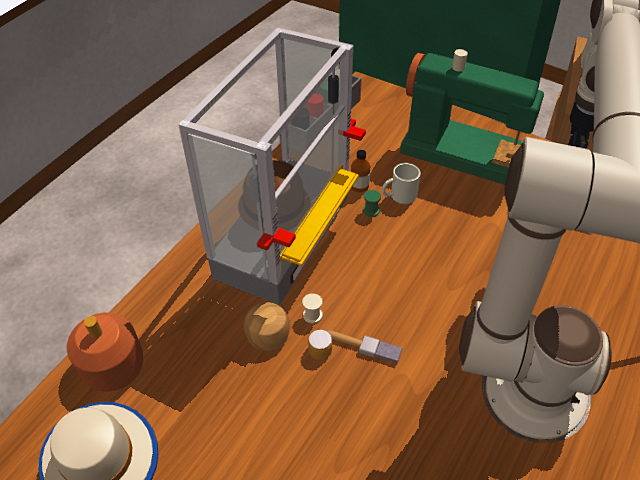

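View pics/top0.png

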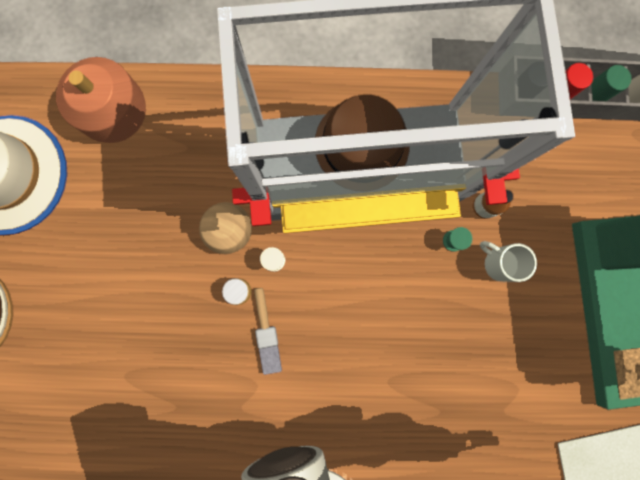

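The side view shows the yellow lip from (293,260) to (350,175) and the red clips near (285,238) and (355,131). In the top view the lip runs from (282,215) to (460,200), with clips at (260,212) and (496,190). I'll take enlarged crops so I can pick out the corners.

```bash
python3 - <<'E'
import cv2,numpy as np
s=cv2.imread("pics/side0.png");t=cv2.imread("pics/top0.png")
f=lambda i,x,y,w,h,k:cv2.resize(i[y:y+h,x:x+w],None,fx=k,fy=k,interpolation=cv2.INTER_NEAREST)
a=f(s,250,110,130,165,3.6)[:590]
cv2.imwrite("pics/cs.png",a)
b=np.vstack([f(t,225,175,100,60,8)[:298+180],]);
b=np.vstack([f(t,225,180,100,37+13,7),f(t,430,160,100,35,7)]);cv2.imwrite("pics/ct.png",b)
for n,i in(("s",s),("t",t)):
    h=cv2.cvtColor(i,cv2.COLOR_BGR2HSV)
    for c,m in(("yel",cv2.inRange(h,(22,190,120),(32,255,255))),("red",cv2.inRange(h,(0,220,90),(3,255,255))|cv2.inRange(h,(177,220,90),(180,255,255)))):
        for k in cv2.findContours(m,0,2)[0]:
            if cv2.contourArea(k)>40: print(n,c,cv2.contourArea(k),cv2.boundingRect(k),cv2.approxPolyDP(k,2,True)[:,0].tolist())
E
```

```text
s yel 1768.0 (280, 170, 78, 94) [[357, 174], [354, 177], [350, 172], [338, 172], [347, 174], [349, 178], [343, 186], [329, 182], [327, 189], [322, 192], [295, 232], [296, 239], [289, 248], [285, 247], [280, 256], [283, 252], [300, 258], [306, 249], [299, 262], [301, 263]]
s red 377.5 (258, 228, 37, 22) [[294, 234], [279, 228], [273, 236], [263, 234], [258, 246], [267, 249], [272, 239], [289, 246]]
s red 178.0 (343, 119, 22, 21) [[351, 119], [351, 126], [343, 135], [360, 139], [364, 130], [353, 126], [355, 120]]
```

View pics/cs.png

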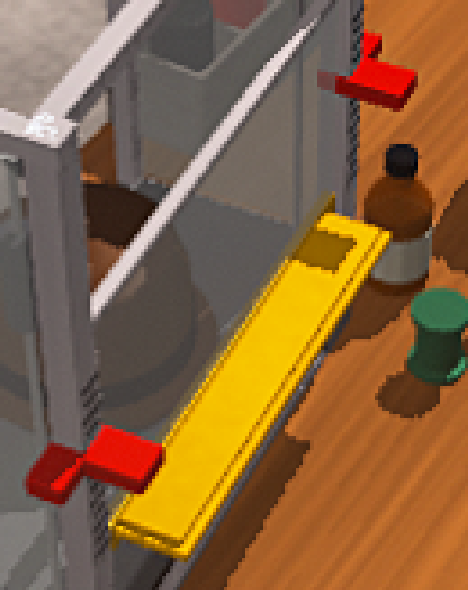

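View pics/ct.png

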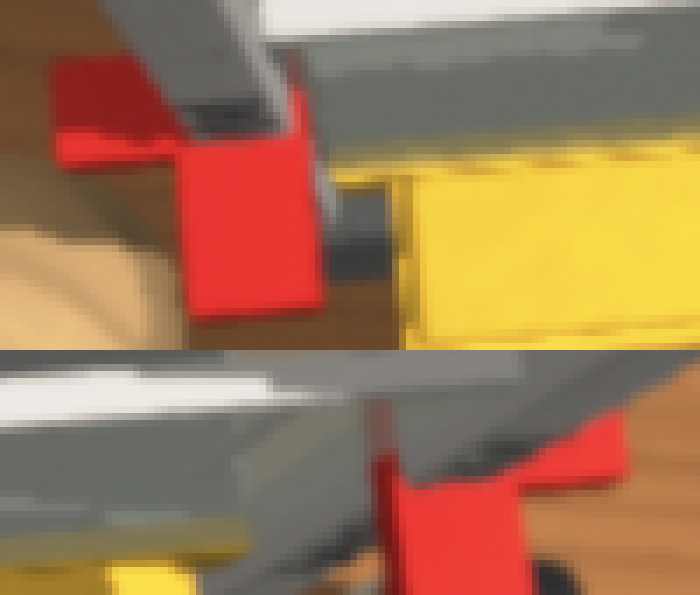

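The crops show the front corners of the clips and lip. In the top view the left clip's front corners are near (252,225) and (271,224). I need one finer side composite to read the top and front-face edges.

```bash
python3 - <<'E'
import cv2,numpy as np
s=cv2.imread("pics/side0.png");t=cv2.imread("pics/top0.png")
def f(i,x,y,w,h,k=8):
    r=cv2.resize(i[y:y+h,x:x+w],None,fx=k,fy=k,interpolation=cv2.INTER_CUBIC)
    for u in range(0,w,10): cv2.putText(r,str(x+u),(u*k,8),0,.3,(255,255,255),1);r[::4,u*k]=255
    for v in range(0,h,10): cv2.putText(r,str(y+v),(0,v*k+8),0,.3,(255,255,255),1);r[v*k,::4]=255
    return r
A=np.vstack([f(s,270,225,45,40),f(s,335,115,45,35)])
B=np.vstack([f(s,335,165,45,30),f(t,430,185,45,20),f(t,480,170,45,25)])
cv2.imwrite("pics/c2.png",np.hstack([A,B]))
E
```

```text
(no output)
```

View pics/c2.png

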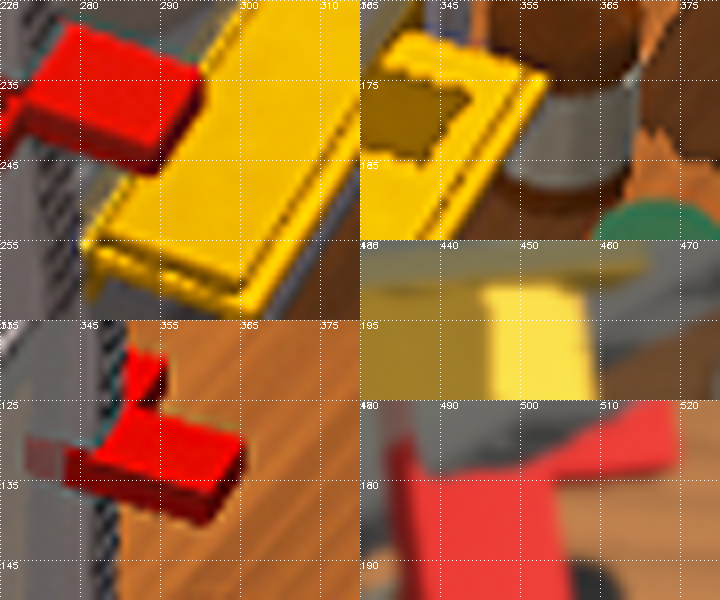

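The side composite gives the left clip's front top corners at about (289,243.2) and (294.5,233.6). The right clip's are at about (360.6,136.2) and (364.9,129.1), and the lip's front-bottom corners are near (301,264) and (358,176.5). Next I'll get the top-view corners by mask and triangulate.

```bash
cat > geo.py <<'E'
import cv2,numpy as np
from scipy.spatial.transform import Rotation as R
CAL={"side":dict(vfov=42.39231832750218,cx=315.7791605583565,cy=243.74297724760544,k=-0.18914241,xyz=[0.07418539,0.81064008,1.25462338],att=[-138.84803005,0.48104571,-147.81284029]),
"top":dict(vfov=51.48482388322005,cx=318.6560082330403,cy=238.3374057542163,k=-0.05012025,xyz=[0.49766632,0.00840791,1.07688287],att=[-174.48336766,-0.91301136,-88.88218258])}
def ray(n,p):
    c=CAL[n];f=240/np.tan(np.radians(c["vfov"]/2))
    K=np.array([[f,0,c["cx"]],[0,f,c["cy"]],[0,0,1]])
    u=cv2.undistortPoints(np.array([[p]],float),K,np.array([c["k"],0,0,0,0]))[0,0]
    d=R.from_euler("xyz",c["att"],degrees=True).apply([*u,1]);return np.array(c["xyz"]),d/np.linalg.norm(d)
def tri(ps,pt):
    (a,d),(b,e)=ray("side",ps),ray("top",pt)
    s,t=np.linalg.lstsq(np.c_[d,-e],b-a,rcond=None)[0]
    p,q=a+s*d,b+t*e;return (p+q)/2,np.linalg.norm(p-q)
def plane(n,p,z):
    a,d=ray(n,p);return a+d*(z-a[2])/d[2]
def cross(line,pt):
    "point on top-view ray pt that lies in plane through side camera and side image line"
    a,d1=ray("side",line[0]);_,d2=ray("side",line[1]);n=np.cross(d1,d2);b,e=ray("top",pt)
    return b+e*(n@(a-b))/(n@e)
E
python3 - <<'E'
import cv2,numpy as np
from geo import *
t=cv2.imread("pics/top0.png");h=cv2.cvtColor(t,cv2.COLOR_BGR2HSV)
for c,m in(("yel",cv2.inRange(h,(20,130,190),(32,255,255))),("red",cv2.inRange(h,(0,170,200),(5,255,255))|cv2.inRange(h,(175,170,200),(180,255,255)))):
    for k in cv2.findContours(m,0,2)[0]:
        if cv2.contourArea(k)>40: print(c,cv2.contourArea(k),cv2.boundingRect(k),cv2.approxPolyDP(k,1.5,True)[:,0].tolist())
for n,ps,pt in (("clipL+y",(289,243.2),(251.6,224.9)),("clipL-y",(294.5,233.6),(270.9,223.1))):print(n,*tri(ps,pt))
print("L hood yaw-free scale", )
for n,p,z in(("green",(458,232),.06),("cream",(273,257),.06),("tin",(236,290),.05),("brush",(261,295),.02),("brushend",(270,370),.02),("mug",(516,263),.09),("bottle",(487,205),.06),("block",(226,228),.04)):print(n,plane("top",p,z).round(3))
E
```

```text
yel 4607.0 (273, 190, 188, 43) [[460, 216], [457, 192], [453, 190], [445, 191], [446, 204], [448, 206], [445, 209], [428, 209], [424, 191], [273, 204], [280, 204], [281, 209], [284, 210], [284, 216], [282, 217], [282, 221], [285, 221], [284, 232]]
red 417.5 (233, 198, 38, 27) [[270, 221], [268, 198], [260, 201], [233, 200], [234, 202], [249, 201], [251, 203], [253, 224]]
red 439.5 (487, 169, 33, 34) [[518, 169], [500, 179], [487, 179], [490, 202], [506, 200], [503, 179], [519, 177]]
red 413.5 (568, 64, 24, 24) [[573, 65], [568, 73], [571, 82], [579, 87], [588, 85], [591, 81], [589, 68], [582, 64]]
clipL+y [0.59577112 0.10767851 0.25863089] 0.0025651060059805847
clipL-y [0.60082115 0.07657861 0.25672968] 6.341702869273137e-05
L hood yaw-free scale
green [ 0.615 -0.294  0.06 ]
cream [0.556 0.087 0.06 ]
tin [0.487 0.161 0.05 ]
brush [0.477 0.113 0.02 ]
brushend [0.322 0.09  0.02 ]
mug [ 0.552 -0.403  0.09 ]
bottle [ 0.674 -0.356  0.06 ]
block [0.616 0.188 0.04 ]
```

```bash
python3 - <<'E'
from geo import *
P={}
for n,ps,pt in (("clipL+y",(289,243.2),(252.2,224.9)),("clipL-y",(294.5,233.6),(270.9,222.8)),
 ("clipR+y",(360.6,136.2),(490,202.8)),("clipR-y",(364.9,129.1),(506.7,200.6)),
 ("lipL bot",(301,264),(284,232.5)),("lipR bot",(357.8,176),(460.3,216.3))):
    p,e=tri(ps,pt);P[n]=p;print(n,p.round(4),round(e,4))
for L,pt in ((((301,264),(357.8,176)),(284,232.5)),(((301,264),(357.8,176)),(370,224.4)),(((301,264),(357.8,176)),(460.3,216.3)),
  (((289,243.2),(294.5,233.6)),(262,224)),(((360.6,136.2),(364.9,129.1)),(498,201.8)),(((289,243.2),(364.9,129.1)),(262,224)),(((289,243.2),(364.9,129.1)),(498,201.8))): print(cross(L,pt).round(4))
a=(P["clipL+y"]+P["clipL-y"])/2;b=(P["clipR+y"]+P["clipR-y"])/2;print(np.linalg.norm(a-b),np.linalg.norm(P["lipL bot"]-P["lipR bot"]))
for d in (a-b,P["lipL bot"]-P["lipR bot"]):print(np.degrees(np.arctan2(-d[0],d[1])))
E
```

```text
clipL+y [0.5961 0.1069 0.2576] 0.0022
clipL-y [0.6011 0.0765 0.2565] 0.0005
clipR+y [ 0.6434 -0.2916  0.2555] 0.0006
clipR-y [ 0.647  -0.3196  0.2582] 0.0015
lipL bot [0.5981 0.061  0.138 ] 0.0005
lipR bot [ 0.6379 -0.278   0.1311] 0.0001
[0.5986 0.0612 0.1361]
[ 0.6181 -0.1027  0.1324]
[ 0.6379 -0.2781  0.1309]
[0.5995 0.0917 0.2532]
[ 0.646  -0.306   0.2536]
[0.5998 0.0919 0.2509]
[ 0.6457 -0.3052  0.2557]
0.40001248278786494 0.341429376324035
6.68609835187244
6.685360003986534
```

The lengths check out: clip spacing is 400 mm against 398, and the lip is 341 mm against 340. Hood yaw is about 6.7°. The lip underside is at about z = 0.134 and the mark at about z = 0.249.

The rows can't tilt the tool directly, so I need to see what a pose at the edge of reach does to its orientation. I'll test that up high, clear of everything.

>>> play_rows:
  steps:
    - [[0,0,-0.04,0],[0,0,-0.04,0],[0,0,-0.04,0],[0,0,-0.04,0],[0,0,-0.04,0]]
  gripper: 0

```text
time: 0.52
ee_pos: [0.1518, -0.5283, 0.4269]
tcp_rot: [179.9, -0.0, 16.0]
wrist_force: [0.5, -1.0, 1.7]
opening: 0.0258
grasp_force: 0.0
```

>>> play_rows:
  steps:
    - [[0,0.04,0,0],[0,0.04,0,0],[0,0.04,0,0],[0,0.04,0,0],[0,0.04,0,0]]

```text
time: 0.93
ee_pos: [0.1897, -0.6601, 0.3793]
tcp_rot: [177.6, 0.0, 16.0]
wrist_force: [-0.6, -0.5, 0.3]
opening: -0.0002
grasp_force: 0.0
```

>>> play_rows:
  steps:
    - [[0,0.04,0,0],[0,0.04,0,0],[0,0.04,0,0],[0,0,0,0],[0,0,0,0]]

```text
time: 1.35
ee_pos: [0.2078, -0.7231, 0.3432]
tcp_rot: [173.6, -0.0, 16.0]
wrist_force: [0.2, 0.6, -0.0]
opening: 0.0001
grasp_force: 0.0
```

Stretching past reach tilts the tool outward: roll went from 180° to 173.6°, and it accumulates. I'll keep going.

>>> play_rows:
  steps:
    - [[0,0.0417,0,0],[0,0.0417,0,0],[0,0.0417,0,0],[0,0.0417,0,0],[0,0.0417,0,0]]

```text
time: 1.77
ee_pos: [0.2363, -0.8224, 0.2992]
tcp_rot: [165.6, 0.0, 16.0]
wrist_force: [-0.7, 0.5, 0.2]
opening: -0.0004
grasp_force: 0.0
```

>>> play_rows:
  steps:
    - [[0,0.03,-0.03,0],[0,0.03,-0.03,0],[0,0.03,-0.03,0],[0,0.03,-0.03,0],[0,0.03,-0.03,0]]

```text
time: 2.18
ee_pos: [0.2343, -0.8155, 0.4014]
tcp_rot: [157.0, -0.0, 16.0]
wrist_force: [-0.5, -0.0, 0.1]
opening: -0.0002
grasp_force: 0.0
```

>>> play_rows:
  steps:
    - [[0,0.0417,0,0],[0,0.0417,0,0],[0,0.0417,0,0],[0,0.0417,0,0],[0,0.0417,0,0]]

```text
time: 2.6
ee_pos: [0.258, -0.8979, 0.4012]
tcp_rot: [148.2, -0.0, 16.0]
wrist_force: [0.9, 0.9, -1.1]
opening: 0.0002
grasp_force: 0.0
```

>>> play_rows:
  steps:
    - [[0,0.0417,0,0],[0,0.0417,0,0],[0,0.0417,0,0],[0,0.0417,0,0],[0,0.0417,0,0]]

```text
time: 3.02
ee_pos: [0.2755, -0.9589, 0.4327]
tcp_rot: [139.0, -0.0, 16.0]
wrist_force: [0.6, -0.2, 0.1]
opening: 0.0001
grasp_force: 0.0
```

>>> play_rows:
  steps:
    - [[0,0.0417,0.01,0],[0,0.0417,0.01,0],[0,0.0417,0.01,0],[0,0.0417,0.01,0],[0,0.0417,0.01,0]]

```text
time: 3.43
ee_pos: [0.2947, -1.0258, 0.4544]
tcp_rot: [129.8, -0.0, 16.0]
wrist_force: [0.3, -0.6, -0.2]
opening: 0.0001
grasp_force: 0.0
```

>>> play_rows:
  steps:
    - [[0,0.0417,0.01,0],[0,0.0417,0.01,0],[0,0.0417,0.01,0],[0,0.0417,0.01,0],[0,0.0417,0.01,0]]

```text
time: 3.85
ee_pos: [0.3069, -1.0683, 0.5031]
tcp_rot: [120.8, -0.0, 16.0]
wrist_force: [-0.6, 0.4, 0.2]
opening: -0.0001
grasp_force: 0.0
```

>>> play_rows:
  steps:
    - [[0,0.0417,0.01,0],[0,0.0417,0.01,0],[0,0.0417,0.01,0],[0,0.0417,0.01,0],[0,0.0417,0.01,0]]

```text
time: 4.27
ee_pos: [0.3124, -1.0873, 0.5727]
tcp_rot: [112.2, 0.0, 16.0]
wrist_force: [0.6, -0.5, 0.4]
opening: -0.0003
grasp_force: 0.0
```

>>> play_rows:
  steps:
    - [[0,0.0417,0.01,0],[0,0.0417,0.01,0],[0,0.0417,0.01,0],[0,0.0417,0.01,0],[0,0.0417,0.01,0]]

```text
time: 4.68
ee_pos: [0.312, -1.0859, 0.6542]
tcp_rot: [104.2, -0.0, 16.0]
wrist_force: [0.7, -0.0, -0.1]
opening: -0.0001
grasp_force: 0.0
```

The tilt is 76° and working. The tool must also point closer to the hood (azimuth about −35°), so I'll swing sideways while stretched and high to see if the heading follows.

>>> play_rows:
  steps:
    - [[0.0417,0.01,0.03,0],[0.0417,0.01,0.03,0],[0.0417,0.01,0.03,0],[0.0417,0.01,0.03,0],[0.0417,0.01,0.03,0]]

```text
time: 5.1
ee_pos: [0.4789, -1.0905, 0.6113]
tcp_rot: [99.7, -0.1, 16.4]
wrist_force: [-0.1, -0.2, -0.3]
opening: 0.0003
grasp_force: 0.0
```

>>> play_rows:
  steps:
    - [[0.0417,0.02,0.03,0],[0.0417,0.02,0.03,0],[0.0417,0.02,0.03,0],[0.0417,0.02,0.03,0],[0.0417,0.02,0.03,0]]

```text
time: 5.52
ee_pos: [0.6064, -1.0622, 0.6017]
tcp_rot: [94.1, -0.2, 17.6]
wrist_force: [-0.6, -0.0, -0.3]
opening: 0.0002
grasp_force: 0.0
```

```bash
python3 - <<'E'
from workcell import bot
from geo import *
o=bot.get_obs();print(o["q"].round(1),o["ee_pos"].round(3),o["tcp_rot"].round(1),R.from_euler("xyz",o["tcp_rot"],degrees=True).as_matrix().round(3))
a,d=ray("side",(460,50))
for x in(.5,.55,.6,.65,.7):print((a+d*(x-a[0])/d[0]).round(2))
E
```

```text
[-56.7  51.   70.7  23.9 -15.6  91.4] [ 0.606 -1.062  0.602] [94.1 -0.2 17.6] [[ 0.953  0.018  0.303]
 [ 0.303 -0.069 -0.95 ]
 [ 0.004  0.997 -0.072]]
[ 0.5  -0.54  0.43]
[ 0.55 -0.7   0.33]
[ 0.6  -0.85  0.24]
[ 0.65 -1.01  0.14]
[ 0.7  -1.17  0.04]
```

>>> play_rows:
  steps:
    - [[0.0417,0.01,0.025,0],[0.0417,0.01,0.025,0],[0.0417,0.01,0.025,0],[0.0417,0.01,0.025,0],[0.0417,0.01,0.025,0]]

```text
time: 5.93
ee_pos: [0.7318, -1.0123, 0.5768]
tcp_rot: [89.6, -0.3, 19.4]
wrist_force: [0.5, -0.0, -0.0]
opening: 0.0001
grasp_force: 0.0
```

>>> play_rows:
  steps:
    - [[0.03,0,0.0417,0],[0.03,0,0.0417,0],[0.03,0,0.0417,0],[0.03,0,0.0417,0],[0.03,0,0.0417,0]]

```text
time: 6.35
ee_pos: [0.7977, -1.0098, 0.5167]
tcp_rot: [85.7, -0.2, 21.8]
wrist_force: [-0.6, 0.1, -0.3]
opening: -0.0003
grasp_force: 0.0
```

```bash
cat > st.py <<'E'
from workcell import bot
from geo import *
o=bot.get_obs();M=R.from_euler("xyz",o["tcp_rot"],degrees=True).as_matrix();z=M[:,2];p=o["ee_pos"]
print(round(o["time"],2),o["q"].round(1),p.round(4),"az",np.degrees(np.arctan2(p[1],p[0])).round(1),"head",np.degrees(np.arctan2(z[1],z[0])).round(1),"elev",np.degrees(np.arcsin(z[2])).round(1),"f",o["wrist_force"].round(1))
print(M.round(3))
E
python3 st.py
```

```text
6.35 [-47.1  61.2  70.7   5.  -21.   88.5] [ 0.7977 -1.0098  0.5167] az -51.7 head -68.2 elev 4.3 f [-0.6  0.1 -0.3]
[[ 0.928 -0.03   0.37 ]
 [ 0.371  0.068 -0.926]
 [ 0.003  0.997  0.074]]
```

>>> play_rows:
  steps:
    - [[0.025,0.01,0.033,0],[0.025,0.01,0.033,0],[0.025,0.01,0.033,0],[0.025,0.01,0.033,0],[0.025,0.01,0.033,0]]

```text
time: 6.77
ee_pos: [0.8458, -0.9758, 0.5219]
tcp_rot: [82.6, 0.1, 24.5]
wrist_force: [-0.3, 0.3, 1.3]
opening: -0.0001
grasp_force: 0.0
```

>>> play_rows:
  steps:
    - [[0.0417,0.01,0.015,0],[0.0417,0.01,0.015,0],[0.0417,0.01,0.015,0],[0.0417,0.01,0.015,0],[0.0417,0.01,0.015,0]]

```text
time: 7.18
ee_pos: [0.9466, -0.8648, 0.5314]
tcp_rot: [80.9, 0.4, 26.7]
wrist_force: [-0.1, -0.1, 0.7]
opening: 0.0001
grasp_force: 0.0
```

```bash
python3 st.py
```

```text
7.18 [-36.8  62.7  70.7  -2.1 -26.1  85.1] [ 0.9466 -0.8648  0.5314] az -42.4 head -63.2 elev 9.1 f [-0.1 -0.1  0.7]
[[ 0.893 -0.065  0.445]
 [ 0.449  0.144 -0.882]
 [-0.006  0.987  0.158]]
```

>>> play_rows:
  steps:
    - [[0.018,-0.005,0.037,0],[0.018,-0.005,0.037,0],[0.018,-0.005,0.037,0],[0.018,-0.005,0.037,0],[0.018,-0.005,0.037,0]]

```text
time: 7.6
ee_pos: [0.9655, -0.8788, 0.4785]
tcp_rot: [79.6, 1.0, 29.7]
wrist_force: [0.2, 0.5, 0.5]
opening: -0.0003
grasp_force: 0.0
```

>>> play_rows:
  steps:
    - [[0.018,-0.005,0.037,0],[0.018,-0.005,0.037,0],[0.018,-0.005,0.037,0],[0.018,-0.005,0.037,0],[0.018,-0.005,0.037,0]]

```text
time: 8.02
ee_pos: [0.9879, -0.873, 0.4429]
tcp_rot: [78.9, 1.5, 32.6]
wrist_force: [0.8, 0.3, -0.3]
opening: -0.0002
grasp_force: 0.0
```

```bash
python3 st.py
```

```text
8.02 [-37.4  69.2  70.7 -10.2 -19.4  84.5] [ 0.9879 -0.873   0.4429] az -41.5 head -57.1 elev 11.1 f [ 0.8  0.3 -0.3]
[[ 0.842 -0.082  0.533]
 [ 0.539  0.176 -0.824]
 [-0.026  0.981  0.192]]
```

>>> play_rows:
  steps:
    - [[0.02,-0.008,0.036,0],[0.02,-0.008,0.036,0],[0.02,-0.008,0.036,0],[0.02,-0.008,0.036,0],[0.02,-0.008,0.036,0]]

```text
time: 8.43
ee_pos: [1.0183, -0.854, 0.3979]
tcp_rot: [79.0, 2.0, 35.2]
wrist_force: [0.1, -0.5, -0.1]
opening: -0.0
grasp_force: 0.0
```

>>> play_rows:
  steps:
    - [[0.025,-0.005,0.033,0],[0.025,-0.005,0.033,0],[0.025,-0.005,0.033,0],[0.025,-0.005,0.033,0],[0.025,-0.005,0.033,0]]

```text
time: 8.85
ee_pos: [1.062, -0.8054, 0.3722]
tcp_rot: [79.4, 2.5, 37.8]
wrist_force: [-0.3, -0.2, 0.7]
opening: 0.0004
grasp_force: 0.0
```

```bash
python3 st.py
```

```text
8.85 [-33.4  73.4  70.7 -13.8 -18.1  84. ] [ 1.062  -0.8054  0.3722] az -37.2 head -51.8 elev 10.6 f [-0.3 -0.2  0.7]
[[ 0.79  -0.079  0.608]
 [ 0.612  0.171 -0.772]
 [-0.043  0.982  0.184]]
```

>>> play_rows:
  steps:
    - [[0.014,-0.008,0.039,0],[0.014,-0.008,0.039,0],[0.014,-0.008,0.039,0],[0.014,-0.008,0.039,0],[0.014,-0.008,0.039,0]]

```text
time: 9.27
ee_pos: [1.0703, -0.8074, 0.3381]
tcp_rot: [80.1, 2.9, 40.1]
wrist_force: [-0.8, -1.0, 0.1]
opening: -0.0
grasp_force: 0.0
```

>>> play_rows:
  steps:
    - [[0.014,-0.008,0.039,0],[0.014,-0.008,0.039,0],[0.014,-0.008,0.039,0],[0.014,-0.008,0.039,0],[0.014,-0.008,0.039,0]]

```text
time: 9.68
ee_pos: [1.0846, -0.797, 0.3081]
tcp_rot: [81.0, 3.3, 42.3]
wrist_force: [0.5, 0.4, -0.2]
opening: -0.0003
grasp_force: 0.0
```

```bash
python3 st.py
```

```text
9.68 [-33.5  76.6  70.7 -15.1 -13.5  84.5] [ 1.0846 -0.797   0.3081] az -36.3 head -47.2 elev 9.0 f [ 0.5  0.4 -0.2]
[[ 0.738 -0.064  0.672]
 [ 0.672  0.154 -0.724]
 [-0.057  0.986  0.156]]
```

```bash
python3 - <<'E'
from workcell import bot
import cv2,numpy as np
a=bot.camera("side")["img"];b=bot.camera("top")["img"]
cv2.imwrite("pics/s1.png",np.vstack([cv2.resize(a[:,200:],None,fx=.65,fy=.62),cv2.resize(b[:,200:],None,fx=.65,fy=.62)]))
E
```

```text
(no output)
```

View pics/s1.png

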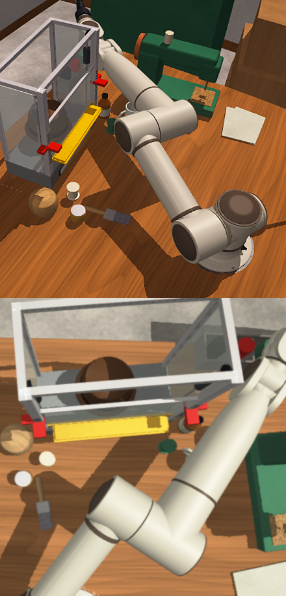

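The picture shows the forearm passing between the hood's right post and the green machine, clear of both. I'll add a little more stretch to bring the heading round.

>>> play_rows:
  steps:
    - [[0.01,-0.006,0.04,0],[0.01,-0.006,0.04,0],[0.01,-0.006,0.04,0],[0.01,-0.006,0.04,0],[0.01,-0.006,0.04,0]]

```text
time: 10.2
ee_pos: [1.0892, -0.7974, 0.2894]
tcp_rot: [81.9, 3.6, 44.2]
wrist_force: [-0.5, 0.1, -0.6]
opening: 0.0
grasp_force: 0.0
```

>>> play_rows:
  steps:
    - [[0.01,-0.006,0.04,0],[0.01,-0.006,0.04,0],[0.01,-0.006,0.04,0],[0.01,-0.006,0.04,0],[0.01,-0.006,0.04,0]]

```text
time: 10.62
ee_pos: [1.0974, -0.7909, 0.2696]
tcp_rot: [82.8, 3.8, 45.9]
wrist_force: [-0.2, -0.4, -0.3]
opening: 0.0004
grasp_force: 0.0
```

```bash
python3 st.py
```

```text
10.62 [-33.7  78.1  70.7 -14.7  -9.9  84.9] [ 1.0974 -0.7909  0.2696] az -35.8 head -43.7 elev 7.2 f [-0.2 -0.4 -0.3]
[[ 0.695 -0.044  0.718]
 [ 0.716  0.134 -0.685]
 [-0.066  0.99   0.125]]
```

>>> play_rows:
  steps:
    - [[0.008,-0.008,0.04,0],[0.008,-0.008,0.04,0],[0.008,-0.008,0.04,0],[0.008,-0.008,0.04,0],[0.008,-0.008,0.04,0]]

```text
time: 11.03
ee_pos: [1.1019, -0.7895, 0.2407]
tcp_rot: [83.8, 4.0, 47.3]
wrist_force: [0.3, -0.2, -0.2]
opening: -0.0002
grasp_force: 0.0
```

>>> play_rows:
  steps:
    - [[0.008,-0.008,0.04,0],[0.008,-0.008,0.04,0],[0.008,-0.008,0.04,0],[0.008,-0.008,0.04,0],[0.008,-0.008,0.04,0]]

```text
time: 11.45
ee_pos: [1.1086, -0.7832, 0.214]
tcp_rot: [84.7, 4.1, 48.5]
wrist_force: [0.7, 0.0, -0.0]
opening: 0.0
grasp_force: 0.0
```

>>> play_rows:
  steps:
    - [[0.008,-0.006,0.04,0],[0.008,-0.006,0.04,0],[0.008,-0.006,0.04,0],[0.008,-0.006,0.04,0],[0.008,-0.006,0.04,0]]

```text
time: 11.87
ee_pos: [1.1166, -0.7735, 0.1969]
tcp_rot: [85.7, 4.2, 49.6]
wrist_force: [0.5, 0.1, -0.2]
opening: 0.0002
grasp_force: 0.0
```

```bash
python3 st.py
```

```text
11.87 [-33.3  81.3  70.7 -14.9  -6.7  85.3] [ 1.1166 -0.7735  0.1969] az -34.7 head -40.0 elev 4.3 f [ 0.5  0.1 -0.2]
[[ 0.646 -0.011  0.763]
 [ 0.76   0.104 -0.642]
 [-0.073  0.994  0.075]]
```

```bash
cat > wp.py <<'E'
import sys
from workcell import bot
from geo import *
o=bot.get_obs();M=R.from_euler("xyz",o["tcp_rot"],degrees=True).as_matrix();p=o["ee_pos"]
for a in sys.argv[1:]:
    w=np.array(eval(a));d=M.T@(w-p);n=np.abs(d).max()/.04;print(a,d.round(4),"rows",n.round(1),(d/max(1,np.ceil(n/5)*5)).round(4));p=w
E
python3 wp.py 1.05,-.83,.30 .52,-.42,.30 .47,-.22,.30 .50,-.07,.30
```

```text
1.05,-.83,.30 [-0.0934  0.0974 -0.0069] rows 2.4 [-0.0187  0.0195 -0.0014]
.52,-.42,.30 [-0.0308  0.0484 -0.6676] rows 16.7 [-0.0015  0.0024 -0.0334]
.47,-.22,.30 [ 0.1197  0.0214 -0.1665] rows 4.2 [ 0.0239  0.0043 -0.0333]
.50,-.07,.30 [ 0.1334  0.0153 -0.0733] rows 3.3 [ 0.0267  0.0031 -0.0147]
```

>>> play_rows:
  steps:
    - [[-0.019,0.02,-0.006,0],[-0.019,0.02,-0.006,0],[-0.019,0.02,-0.006,0],[-0.019,0.02,-0.006,0],[-0.019,0.02,-0.006,0]]

```text
time: 12.28
ee_pos: [1.0304, -0.8162, 0.3027]
tcp_rot: [85.6, 4.2, 49.6]
wrist_force: [1.3, 0.1, 1.4]
opening: -0.0001
grasp_force: 0.0
```

>>> play_rows:
  steps:
    - [[-0.002,0.003,-0.033,0],[-0.002,0.003,-0.033,0],[-0.002,0.003,-0.033,0],[-0.002,0.003,-0.033,0],[-0.002,0.003,-0.033,0]]

```text
time: 12.7
ee_pos: [0.9071, -0.7227, 0.3044]
tcp_rot: [85.7, 4.2, 49.6]
wrist_force: [0.5, -1.1, -0.2]
opening: 0.0001
grasp_force: 0.0
```

>>> play_rows:
  steps:
    - [[-0.002,0.003,-0.033,0],[-0.002,0.003,-0.033,0],[-0.002,0.003,-0.033,0],[-0.002,0.003,-0.033,0],[-0.002,0.003,-0.033,0]]

```text
time: 13.12
ee_pos: [0.7748, -0.6229, 0.3079]
tcp_rot: [85.6, 4.2, 49.6]
wrist_force: [0.3, -0.8, 1.1]
opening: -0.0001
grasp_force: 0.0
```

```bash
python3 st.py; python3 wp.py .52,-.42,.30 .47,-.22,.30 .50,-.07,.30
```

```text
13.12 [-38.3  18.1 -19.  -41.4  -1.8  85.7] [ 0.7748 -0.6229  0.3079] az -38.8 head -40.1 elev 4.4 f [ 0.3 -0.8  1.1]
[[ 0.646 -0.011  0.763]
 [ 0.76   0.105 -0.642]
 [-0.073  0.994  0.076]]
.52,-.42,.30 [-0.0098  0.0162 -0.3252] rows 8.1 [-0.001   0.0016 -0.0325]
.47,-.22,.30 [ 0.1197  0.0215 -0.1665] rows 4.2 [ 0.0239  0.0043 -0.0333]
.50,-.07,.30 [ 0.1334  0.0154 -0.0734] rows 3.3 [ 0.0267  0.0031 -0.0147]
```

>>> play_rows:
  steps:
    - [[-0.001,0.002,-0.033,0],[-0.001,0.002,-0.033,0],[-0.001,0.002,-0.033,0],[-0.001,0.002,-0.033,0],[-0.001,0.002,-0.033,0]]

```text
time: 13.53
ee_pos: [0.6456, -0.5198, 0.3057]
tcp_rot: [85.6, 4.2, 49.6]
wrist_force: [0.6, -0.0, -0.2]
opening: 0.0003
grasp_force: 0.0
```

>>> play_rows:
  steps:
    - [[-0.001,0.002,-0.033,0],[-0.001,0.002,-0.033,0],[-0.001,0.002,-0.033,0],[-0.001,0.002,-0.033,0],[-0.001,0.002,-0.033,0]]

```text
time: 13.95
ee_pos: [0.5166, -0.4169, 0.3031]
tcp_rot: [85.6, 4.2, 49.6]
wrist_force: [0.4, 1.1, 1.3]
opening: 0.0001
grasp_force: 0.0
```

```bash
python3 st.py; python3 wp.py .49,-.28,.30 .50,-.08,.30
```

```text
13.95 [-38.  -32.  -64.2 -36.6  -2.   85.7] [ 0.5166 -0.4169  0.3031] az -38.9 head -40.1 elev 4.4 f [0.4 1.1 1.3]
[[ 0.646 -0.011  0.763]
 [ 0.76   0.104 -0.642]
 [-0.073  0.994  0.076]]
.49,-.28,.30 [ 0.087   0.0115 -0.1084] rows 2.7 [ 0.0174  0.0023 -0.0217]
.50,-.08,.30 [ 0.1584  0.0208 -0.1207] rows 4.0 [ 0.0317  0.0042 -0.0241]
```

```bash
cat > kin.py <<'E'
import numpy as np
from scipy.optimize import least_squares
s=lambda a:np.sin(np.radians(a));c=lambda a:np.cos(np.radians(a))
D=[(5.01,10.03,95.1,.5498,.2306),(-32,-64.2,-36.6,.6638,.3031),(18.1,-19,-41.4,.9942,.3079)]
A=[];b=[]
for q2,q3,q4,r,z in D:
    A+=[[1,0,s(q2),s(q2-q3+90),s(q2-q3+q4+90)],[0,1,c(q2),c(q2-q3+90),c(q2-q3+q4+90)]];b+=[r,z]
K,res,rk,sv=np.linalg.lstsq(np.array(A),np.array(b),rcond=None)
if __name__=="__main__":
    print("r0,hs,L1,L2,W",K.round(4),res,rk)
    r0,hs,L1,L2,W=K
    # wrist workspace: min distance from shoulder at q3=-65.8
    i=90-65.8; print("min dist",np.sqrt(L1**2+L2**2-2*L1*L2*c(i)))
    for q2,q3,q4,r,z in D: print("wrist r,z",r0+L1*s(q2)+L2*s(q2-q3+90),hs+L1*c(q2)+L2*c(q2-q3+90))
E
python3 kin.py
```

```text
r0,hs,L1,L2,W [-0.0712  0.2193  0.4273  0.5868  0.466 ] [5.00204222e-06] 5
min dist 0.26364351528921215
wrist r,z 0.5506875645787442 0.6963367904250732
wrist r,z 0.19894182207979783 0.26900979053292684
wrist r,z 0.5295967808598796 0.27152334547318213
```

```bash
python3 wp.py .565,-.455,.21
```

```text
.565,-.455,.21 [ 0.0091 -0.0971  0.0543] rows 2.4 [ 0.0018 -0.0194  0.0109]
```

>>> play_rows:
  steps:
    - [[0.002,-0.018,0.012,0],[0.002,-0.018,0.012,0],[0.002,-0.018,0.012,0],[0.002,-0.018,0.012,0],[0.002,-0.018,0.012,0]]

```text
time: 14.37
ee_pos: [0.5712, -0.4582, 0.2189]
tcp_rot: [85.5, 4.2, 49.6]
wrist_force: [0.5, -0.7, -0.1]
opening: 0.0004
grasp_force: 0.0
```

>>> play_rows:
  steps:
    - [[0,0,0,0.105],[0,0,0,0.105],[0,0,0,0.105],[0,0,0,0.105],[0,0,0,0.105]]

```text
time: 14.78
ee_pos: [0.571, -0.4581, 0.218]
tcp_rot: [85.1, -26.1, 52.1]
wrist_force: [0.1, -0.3, 0.6]
opening: 0.0004
grasp_force: 0.0
```

```bash
python3 st.py
```

```text
14.78 [-37.9  -5.  -58.  -57.5  -2.1 116. ] [ 0.571  -0.4581  0.218 ] az -38.7 head -40.1 elev 4.4 f [ 0.1 -0.3  0.6]
[[ 0.552 -0.336  0.763]
 [ 0.708 -0.294 -0.642]
 [ 0.44   0.895  0.076]]
```

Rolling this way would end near joint 6's limit, so I'll roll the other way, which gives the same symmetric grip.

>>> play_rows:
  steps:
    - [[0,0,0,-0.12],[0,0,0,-0.12],[0,0,0,-0.12],[0,0,0,-0.12],[0,0,0,-0.12]]

```text
time: 15.2
ee_pos: [0.5709, -0.4581, 0.2183]
tcp_rot: [85.6, 8.8, 49.3]
wrist_force: [-0.4, -0.1, 0.4]
opening: 0.0002
grasp_force: 0.0
```

>>> play_rows:
  steps:
    - [[0,0,0,-0.12],[0,0,0,-0.12],[0,0,0,-0.12],[0,0,0,-0.12],[0,0,0,-0.12]]

```text
time: 15.62
ee_pos: [0.5709, -0.4581, 0.2183]
tcp_rot: [84.0, 43.0, 45.8]
wrist_force: [-0.4, 0.4, -0.5]
opening: 0.0002
grasp_force: 0.0
```

>>> play_rows:
  steps:
    - [[0,0,0,-0.12],[0,0,0,-0.12],[0,0,0,-0.12],[0,0,0,-0.12],[0,0,0,-0.12]]

```text
time: 16.03
ee_pos: [0.5709, -0.4581, 0.2183]
tcp_rot: [70.4, 76.8, 30.8]
wrist_force: [-0.0, -0.1, 0.1]
opening: 0.0001
grasp_force: 0.0
```

```bash
python3 st.py; python3 wp.py .605,-.34,.20 .595,-.14,.20
```

```text
16.03 [-37.9  -5.  -58.1 -57.5  -2.1  12.3] [ 0.5709 -0.4581  0.2183] az -38.7 head -40.1 elev 4.4 f [-0.  -0.1  0.1]
[[ 0.196  0.616  0.763]
 [ 0.117  0.758 -0.642]
 [-0.974  0.215  0.076]]
.605,-.34,.20 [ 0.0382  0.1065 -0.0512] rows 2.7 [ 0.0076  0.0213 -0.0102]
.595,-.14,.20 [ 0.0214  0.1455 -0.136 ] rows 3.6 [ 0.0043  0.0291 -0.0272]
```

>>> play_rows:
  steps:
    - [[0,0,0,-0.043],[0,0,0,-0.043],[0,0,0,-0.043],[0,0,0,-0.043],[0,0,0,-0.043]]

```text
time: 16.45
ee_pos: [0.571, -0.4581, 0.2183]
tcp_rot: [4.3, 85.6, -35.8]
wrist_force: [0.7, -0.6, 0.5]
opening: 0.0002
grasp_force: 0.0
```

>>> play_rows:
  steps:
    - [[0.003,0.023,-0.01,0],[0.003,0.023,-0.01,0],[0.003,0.023,-0.01,0],[0.003,0.023,-0.01,0],[0.003,0.023,-0.01,0]]

```text
time: 16.87
ee_pos: [0.6078, -0.3376, 0.2005]
tcp_rot: [6.2, 85.6, -33.9]
wrist_force: [0.5, -0.8, 0.5]
opening: 0.0001
grasp_force: 0.0
```

```bash
python3 st.py; python3 wp.py .60,-.24,.20 .595,-.14,.20
```

```text
16.87 [-21.6  -5.8 -62.  -60.8 -18.4  -1. ] [ 0.6078 -0.3376  0.2005] az -29.0 head -40.1 elev 4.4 f [ 0.5 -0.8  0.5]
[[ 0.064  0.643  0.763]
 [-0.043  0.766 -0.642]
 [-0.997  0.008  0.077]]
.60,-.24,.20 [-0.0042  0.0697 -0.0686] rows 1.7 [-0.0008  0.0139 -0.0137]
.595,-.14,.20 [-0.0046  0.0733 -0.068 ] rows 1.8 [-0.0009  0.0147 -0.0136]
```

>>> play_rows:
  steps:
    - [[0.005,0.014,-0.013,0],[0.005,0.014,-0.013,0],[0.005,0.014,-0.013,0],[0.005,0.014,-0.013,0],[0.005,0.014,-0.013,0]]

```text
time: 17.28
ee_pos: [0.6046, -0.2434, 0.1711]
tcp_rot: [6.4, 85.6, -33.6]
wrist_force: [0.5, -0.7, 0.0]
opening: -0.0002
grasp_force: 0.0
```

```bash
python3 st.py; python3 wp.py .597,-.14,.145 .597,-.14,.108
```

```text
17.28 [ -8.9  -3.3 -65.7 -67.5 -31.1  -2.2] [ 0.6046 -0.2434  0.1711] az -21.9 head -40.1 elev 4.4 f [ 0.5 -0.7  0. ]
[[ 0.064  0.643  0.763]
 [-0.043  0.766 -0.642]
 [-0.997  0.009  0.077]]
.597,-.14,.145 [ 0.0211  0.0741 -0.0741] rows 1.9 [ 0.0042  0.0148 -0.0148]
.597,-.14,.108 [ 0.0369 -0.0003 -0.0028] rows 0.9 [ 0.0074 -0.0001 -0.0006]
```

>>> play_rows:
  steps:
    - [[0.012,0,-0.001,0],[0.012,0,-0.001,0],[0.012,0,-0.001,0],[0.012,0,-0.001,0],[0.011,0,-0.001,0]]

```text
time: 17.7
ee_pos: [0.6048, -0.2434, 0.1113]
tcp_rot: [6.3, 85.6, -33.7]
wrist_force: [0.2, 0.5, -0.1]
opening: -0.0
grasp_force: 0.0
```

```bash
python3 st.py; python3 wp.py .607,-.15,.112 .622,-.15,.112;python3 - <<'E'
from workcell import bot
import cv2,numpy as np
a=bot.camera("side")["img"];b=bot.camera("top")["img"]
cv2.imwrite("pics/s2.png",np.hstack([a[100:400,230:530],b[150:450,230:600]]))
E
```

```text
17.7 [ -8.9  11.9 -64.  -81.  -31.   -2.2] [ 0.6048 -0.2434  0.1113] az -21.9 head -40.0 elev 4.4 f [ 0.2  0.5 -0.1]
[[ 0.064  0.643  0.763]
 [-0.043  0.766 -0.641]
 [-0.997  0.008  0.076]]
.607,-.15,.112 [-0.0045  0.073  -0.0582] rows 1.8 [-0.0009  0.0146 -0.0116]
.622,-.15,.112 [0.001  0.0096 0.0115] rows 0.3 [0.0002 0.0019 0.0023]
```

View pics/s2.png

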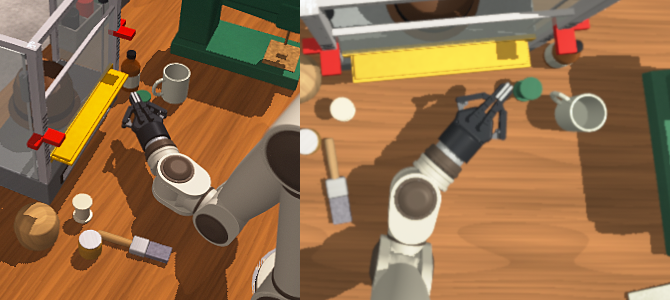

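The gripper is in front of the lip and below it. Its tip is beside the green spool, at top crop (512,88), but higher than it. Next I slide left along the lip, then in beneath it.

>>> play_rows:
  steps:
    - [[-0.001,0.0145,-0.0115,0],[-0.001,0.0145,-0.0115,0],[-0.001,0.0145,-0.0115,0],[-0.001,0.0145,-0.0115,0],[-0.001,0.0145,-0.0115,0]]

```text
time: 18.22
ee_pos: [0.6071, -0.1502, 0.1138]
tcp_rot: [6.8, 85.6, -33.2]
wrist_force: [-0.5, -0.6, 0.1]
opening: 0.0001
grasp_force: 0.0
```

```bash
python3 st.py; python3 wp.py .635,-.15,.112
```

```text
18.22 [  4.8  11.9 -64.  -82.2 -44.7  -3.8] [ 0.6071 -0.1502  0.1138] az -13.9 head -40.1 elev 4.4 f [-0.5 -0.6  0.1]
[[ 0.065  0.643  0.763]
 [-0.042  0.766 -0.642]
 [-0.997  0.009  0.077]]
.635,-.15,.112 [0.0036 0.0181 0.021 ] rows 0.5 [0.0007 0.0036 0.0042]
```

>>> play_rows:
  steps:
    - [[0.001,0.004,0.004,0],[0.001,0.004,0.004,0],[0.001,0.004,0.004,0],[0.001,0.004,0.005,0],[0,0.003,0.004,0]]

```text
time: 18.63
ee_pos: [0.6361, -0.1509, 0.1102]
tcp_rot: [6.1, 85.6, -34.0]
wrist_force: [0.9, 0.2, -0.8]
opening: -0.0001
grasp_force: 0.0
```

>>> play_rows:
  steps:
    - [[-0.003,0,0,0],[-0.003,0,0,0],[-0.003,0,0,0],[-0.003,0,0.001,0],[-0.003,0,0,0]]

```text
time: 19.05
ee_pos: [0.635, -0.1503, 0.1253]
tcp_rot: [5.8, 85.7, -34.3]
wrist_force: [1.9, -1.2, -2.7]
opening: 0.0
grasp_force: 1.3
```

>>> play_rows:
  steps:
    - [[-0.003,0,0,0],[-0.003,0,0,0],[-0.003,0,0,0],[-0.003,0,0.001,0],[-0.003,0,0,0]]

```text
time: 19.47
ee_pos: [0.635, -0.1501, 0.1403]
tcp_rot: [5.7, 85.7, -34.3]
wrist_force: [0.9, -0.8, -2.8]
opening: -0.0
grasp_force: 1.0
```

```bash
python3 st.py
```

```text
19.47 [  4.5   7.9 -61.4 -75.3 -44.4  -3.8] [ 0.635  -0.1501  0.1403] az -13.3 head -40.1 elev 4.3 f [ 0.9 -0.8 -2.8]
[[ 0.062  0.643  0.763]
 [-0.042  0.766 -0.642]
 [-0.997  0.008  0.075]]
```

Contact is at about 3 N and the sash is rising. I'll continue in gentle steps.

>>> play_rows:
  steps:
    - [[-0.005,0,0,0],[-0.005,0,0.001,0],[-0.005,0,0,0],[-0.005,0,0.001,0],[-0.005,0,0,0]]

```text
time: 19.88
ee_pos: [0.635, -0.1504, 0.1659]
tcp_rot: [6.0, 85.7, -34.0]
wrist_force: [1.9, -0.7, -1.9]
opening: -0.0004
grasp_force: 1.1
```

>>> play_rows:
  steps:
    - [[-0.005,0,0,0],[-0.005,0,0.001,0],[-0.005,0,0,0],[-0.005,0,0.001,0],[-0.005,0,0,0]]

```text
time: 20.3
ee_pos: [0.635, -0.1506, 0.1908]
tcp_rot: [5.8, 85.7, -34.2]
wrist_force: [1.9, -1.5, -2.9]
opening: -0.0004
grasp_force: 1.2
```

>>> play_rows:
  steps:
    - [[-0.005,0,0,0],[-0.005,0,0.001,0],[-0.005,0,0,0],[-0.005,0,0.001,0],[-0.003,0,0,0]]

```text
time: 20.72
ee_pos: [0.6351, -0.151, 0.2143]
tcp_rot: [6.3, 85.6, -33.8]
wrist_force: [0.9, -0.4, -1.9]
opening: -0.0
grasp_force: 1.1
```

```bash
python3 st.py;python3 - <<'E'
from workcell import bot
import cv2,numpy as np
a=bot.camera("side")["img"];b=bot.camera("top")["img"]
cv2.imwrite("pics/side3.png",a);cv2.imwrite("pics/top3.png",b)
def f(i,x,y,w,h,k=6):
    r=cv2.resize(i[y:y+h,x:x+w],None,fx=k,fy=k,interpolation=cv2.INTER_CUBIC)
    for u in range(0,w,10): cv2.putText(r,str(x+u),(u*k,8),0,.3,(255,255,255),1);r[::4,u*k]=255
    for v in range(0,h,10): cv2.putText(r,str(y+v),(0,v*k+8),0,.3,(255,255,255),1);r[v*k,::4]=255
    return r
A=np.vstack([f(a,265,195,65,60),f(b,240,190,65,30)])
B=np.vstack([f(a,325,110,65,60),f(b,450,175,65,30)])
cv2.imwrite("pics/c3.png",np.hstack([A,B]))
E
```

```text
20.72 [  4.4  -8.  -62.  -60.1 -44.3  -3.8] [ 0.6351 -0.151   0.2143] az -13.4 head -40.1 elev 4.3 f [ 0.9 -0.4 -1.9]
[[ 0.063  0.643  0.763]
 [-0.042  0.766 -0.642]
 [-0.997  0.008  0.076]]
```

View pics/c3.png

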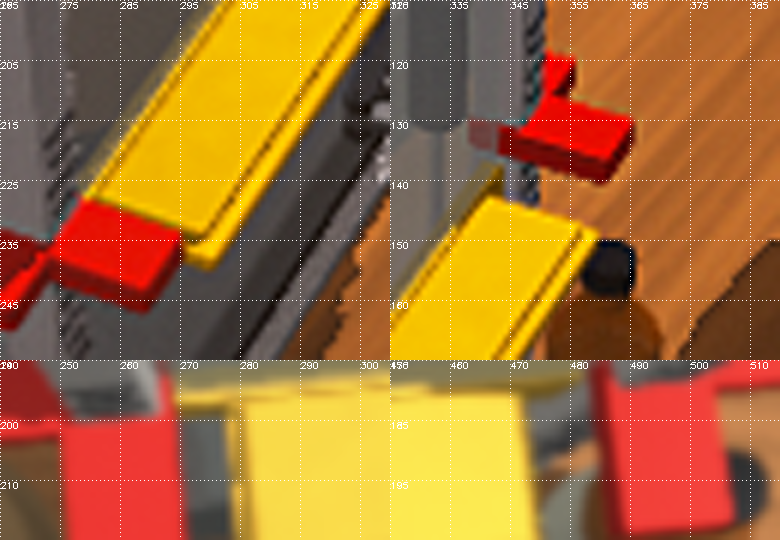

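The crop shows the lip's front-bottom corners at (300.4,239.2) and (358.9,150.6), still below the clips' line. I'll triangulate how much is left.

```bash
python3 - <<'E'
from geo import *
t=cv2.imread("pics/top3.png");h=cv2.cvtColor(t,cv2.COLOR_BGR2HSV);m=cv2.inRange(h,(20,130,190),(32,255,255))
k=max(cv2.findContours(m,0,2)[0],key=cv2.contourArea);print(cv2.approxPolyDP(k,1.5,True)[:,0].tolist())
# lower edge line of the lip in the top view, extended to its ends
xs=np.arange(300,440,5);ys=[np.nonzero(m[:,x])[0].max()+.5 for x in xs];g=np.polyfit(xs,ys,1);print(g,np.abs(np.polyval(g,xs)-ys).max())
xl=k[:,0][k[:,0,1]>np.polyval(g,k[:,0,0])-5][:,0];L,Rr=xl.min()-.3,xl.max()+.3;print(L,Rr)
for ps,x in (((300.4,239.2),L),((358.9,150.6),Rr)):print(tri(ps,(x,np.polyval(g,x))))
line=((300.4,239.2),(358.9,150.6))
for x in(L,(L+Rr)/2,Rr):print("lip bottom",cross(line,(x,np.polyval(g,x))).round(4))
# red clips: same bottom-front feature
for ps,pt in (((289,246.7),(252.2,225.1)),((294.9,236.8),(270.9,223)),((360.6,140.3),(490,203)),((365,133),(506.7,200.8))):print("clip bottom",*tri(ps,pt))
E
```

```text
[[475, 208], [471, 181], [458, 181], [455, 179], [270, 195], [280, 198], [278, 200], [278, 203], [281, 203], [279, 214], [282, 214], [280, 226]]
[-9.20087575e-02  2.52777504e+02] 0.474001094690891
279.7 475.3
(array([0.59674798, 0.06309372, 0.22818395]), np.float64(0.002653578900343914))
(array([ 0.63845018, -0.27801954,  0.21948534]), np.float64(0.00037635566954040596))
lip bottom [0.599  0.0643 0.2195]
lip bottom [ 0.6183 -0.1054  0.2202]
lip bottom [ 0.6381 -0.2777  0.2207]
clip bottom [0.59656338 0.10793006 0.24703493] 0.0032209068751470624
clip bottom [0.60125672 0.07692935 0.24665346] 0.0022699516431958717
clip bottom [ 0.64652914 -0.29885324  0.23564013] 0.0006962550881580819
clip bottom [ 0.65011573 -0.32740562  0.23877587] 0.0016967602020261778
```

```bash
cat > meas.py <<'E'
import sys
from geo import *
a=cv2.imread(sys.argv[1]);b=cv2.imread(sys.argv[2])
def msk(i,c):
    h=cv2.cvtColor(cv2.resize(i,None,fx=4,fy=4,interpolation=cv2.INTER_CUBIC),cv2.COLOR_BGR2HSV)
    return cv2.inRange(h,(20,130,70),(33,255,255)) if c=="y" else cv2.inRange(h,(0,190,60),(4,255,255))|cv2.inRange(h,(175,190,60),(180,255,255))
sub=lambda v:(v+.5)/4-.5
def side_edge(m,x0,x1,y0,y1):   # rightmost mask pixel per row, robust line x(y)
    P=[]
    for y in range(y0*4,y1*4):
        q=np.nonzero(m[y,x0*4:x1*4])[0]
        if len(q):P.append((sub(q.max()+.5+x0*4),sub(y)))
    P=np.array(P);vx,vy,cx,cy=cv2.fitLine(P.astype(np.float32),cv2.DIST_HUBER,0,.01,.001).ravel()
    e=np.abs((P[:,0]-cx)-(P[:,1]-cy)*vx/vy);return lambda y:(cx+(y-cy)*vx/vy,y),np.median(e),vx/vy
def top_edge(m,x0,x1,y0,y1):
    P=[]
    for x in range(x0*4,x1*4):
        q=np.nonzero(m[y0*4:y1*4,x])[0]
        if len(q):P.append((sub(x),sub(q.max()+.5+y0*4)))
    P=np.array(P);vx,vy,cx,cy=cv2.fitLine(P.astype(np.float32),cv2.DIST_HUBER,0,.01,.001).ravel()
    return lambda x:(x,cy+(x-cx)*vy/vx),np.median(np.abs((P[:,1]-cy)-(P[:,0]-cx)*vy/vx))
my,mr,ty,tr=msk(a,"y"),msk(a,"r"),msk(b,"y"),msk(b,"r")
ylo,yhi=[int(v) for v in sys.argv[3:5]]
s,e,k=side_edge(my,270,365,ylo,yhi);t,e2=top_edge(ty,300,440,170,250);print("lip edge resid px",e,e2,"slope",k)
for x in(300,370,440):print(" lip bottom front",cross((s(ylo),s(yhi)),t(x)).round(4))
for n,(x0,x1,y0,y1),(u0,u1,v0,v1),ux in(("L",(284,298,239,245),(254,269,205,235),262),("R",(356,368,132,138),(492,505,185,212),498)):
    s,e,k=side_edge(mr,x0,x1,y0,y1);t,e2=top_edge(tr,u0,u1,v0,v1)
    print("clip",n,"resid",e,e2,"slope",k,s((y0+y1)/2),t(ux),cross((s(y0),s(y1)),t(ux)).round(4))
E
python3 meas.py pics/side0.png pics/top0.png 200 250; python3 meas.py pics/side3.png pics/top3.png 160 200
```

```text
lip edge resid px 0.09966561179927913 0.06857426705930403 slope -0.6381722
 lip bottom front [0.6018 0.0309 0.1358]
 lip bottom front [ 0.6169 -0.1023  0.1362]
 lip bottom front [ 0.6322 -0.2369  0.1364]
clip L resid 0.06834259378101643 0.061961645256980696 slope -0.66968787 (np.float32(291.64865), 242.0) (262, np.float32(224.81854)) [0.5993 0.0926 0.2433]
clip R resid 0.11597136382319567 0.06453018900473183 slope -0.6094748 (np.float32(363.73166), 135.0) (498, np.float32(203.45673)) [ 0.645  -0.3099  0.2432]
lip edge resid px 0.19050505173817234 0.16653505426493997 slope -0.6719551
 lip bottom front [0.6012 0.0289 0.2299]
 lip bottom front [ 0.6155 -0.0914  0.2274]
 lip bottom front [ 0.6301 -0.214   0.2247]
clip L resid 0.07801118232964144 0.057056197584140794 slope -0.65136373 (np.float32(291.97134), 242.0) (262, np.float32(224.79674)) [0.5996 0.0929 0.2409]
clip R resid 0.13251771832986226 0.05952439170380951 slope -0.6083455 (np.float32(363.6815), 135.0) (498, np.float32(203.46153)) [ 0.645  -0.3097  0.2437]
```

>>> play_rows:
  steps:
    - [[-0.003,0,0,0],[-0.003,0,0,0],[-0.003,0,0.001,0],[-0.003,0,0,0],[-0.002,0,0,0]]

```text
time: 21.23
ee_pos: [0.6349, -0.151, 0.2278]
tcp_rot: [6.0, 85.7, -34.1]
wrist_force: [1.0, -1.9, -2.2]
opening: -0.0
grasp_force: 1.1
```

```bash
python3 st.py|head -1;python3 - <<'E'
from workcell import bot
import cv2
cv2.imwrite("pics/side4.png",bot.camera("side")["img"]);cv2.imwrite("pics/top4.png",bot.camera("top")["img"])
E
for r in "150 190" "155 225" "190 225"; do python3 meas.py pics/side4.png pics/top4.png $r;done
```

```text
21.23 [  4.4 -10.7 -61.9 -57.2 -44.3  -3.8] [ 0.6349 -0.151   0.2278] az -13.4 head -40.1 elev 4.3 f [ 1.  -1.9 -2.2]
lip edge resid px 0.1634016612149929 0.1591876863036168 slope -0.67897356
 lip bottom front [0.6012 0.0286 0.2445]
 lip bottom front [ 0.6151 -0.0897  0.2423]
 lip bottom front [ 0.6292 -0.21    0.2399]
clip L resid 0.08042660371757987 0.058058820601051414 slope -0.6643413 (np.float32(291.91782), 242.0) (262, np.float32(224.79044)) [0.5996 0.0928 0.2414]
clip R resid 0.10912278590061009 0.06981291591715917 slope -0.5503946 (np.float32(363.65347), 135.0) (498, np.float32(203.45192)) [ 0.645  -0.3098  0.2435]
lip edge resid px 0.1568530863918678 0.1591876863036168 slope -0.6687885
 lip bottom front [0.6017 0.0287 0.2407]
 lip bottom front [ 0.6153 -0.0899  0.2405]
 lip bottom front [ 0.6292 -0.2099  0.2401]
clip L resid 0.08042660371757987 0.058058820601051414 slope -0.6643413 (np.float32(291.91782), 242.0) (262, np.float32(224.79044)) [0.5996 0.0928 0.2414]
clip R resid 0.10912278590061009 0.06981291591715917 slope -0.5503946 (np.float32(363.65347), 135.0) (498, np.float32(203.45192)) [ 0.645  -0.3098  0.2435]
lip edge resid px 0.11353394777574888 0.1591876863036168 slope -0.6651893
 lip bottom front [0.6018 0.0287 0.2401]
 lip bottom front [ 0.6153 -0.0899  0.2406]
 lip bottom front [ 0.6291 -0.2097  0.2409]
clip L resid 0.08042660371757987 0.058058820601051414 slope -0.6643413 (np.float32(291.91782), 242.0) (262, np.float32(224.79044)) [0.5996 0.0928 0.2414]
clip R resid 0.10912278590061009 0.06981291591715917 slope -0.5503946 (np.float32(363.65347), 135.0) (498, np.float32(203.45192)) [ 0.645  -0.3098  0.2435]
```

The lip is about 2 mm short. I'll give a final 2 mm push, then drop straight down off it.

>>> play_rows:
  steps:
    - [[-0.001,0,0,0],[-0.001,0,0,0],[0,0,0,0],[0,0,0,0],[0,0,0,0]]

```text
time: 21.75
ee_pos: [0.6348, -0.1509, 0.2294]
tcp_rot: [6.0, 85.7, -34.1]
wrist_force: [0.7, -0.2, -1.0]
opening: -0.0
grasp_force: 0.6
```

>>> play_rows:
  steps:
    - [[0.004,0,0,0],[0.005,0,-0.001,0],[0.006,0,0,0],[0.006,0,-0.001,0],[0.006,0,0,0]]

```text
time: 22.17
ee_pos: [0.6348, -0.1507, 0.2013]
tcp_rot: [5.6, 85.7, -34.4]
wrist_force: [0.6, -0.2, -0.1]
opening: -0.0003
grasp_force: 0.0
```

```bash
python3 st.py|head -1;python3 wp.py .606,-.155,.14 .606,-.235,.14;python3 - <<'E'
from workcell import bot
import cv2
cv2.imwrite("pics/side5.png",bot.camera("side")["img"]);cv2.imwrite("pics/top5.png",bot.camera("top")["img"])
E
for r in "155 225" "190 225"; do python3 meas.py pics/side5.png pics/top5.png $r;done
```

```text
22.17 [  4.4  -5.6 -62.2 -62.6 -44.3  -3.8] [ 0.6348 -0.1507  0.2013] az -13.4 head -40.1 elev 4.3 f [ 0.6 -0.2 -0.1]
.606,-.155,.14 [ 0.0595 -0.0223 -0.0238] rows 1.5 [ 0.0119 -0.0045 -0.0048]
.606,-.235,.14 [ 0.0034 -0.0613  0.0513] rows 1.5 [ 0.0007 -0.0123  0.0103]
lip edge resid px 0.19472899971360214 0.10270926541170572 slope -0.66827023
 lip bottom front [0.6018 0.0287 0.2419]
 lip bottom front [ 0.6154 -0.0897  0.2419]
 lip bottom front [ 0.6292 -0.2095  0.2417]
clip L resid 0.08042660371757987 0.07124428125799745 slope -0.6643413 (np.float32(291.91782), 242.0) (262, np.float32(224.75943)) [0.5997 0.0928 0.2412]
clip R resid 0.142607737883641 0.06441974026219005 slope -0.5680449 (np.float32(363.66257), 135.0) (498, np.float32(203.46634)) [ 0.645  -0.3097  0.2436]
lip edge resid px 0.18613680749820705 0.10270926541170572 slope -0.6776039
 lip bottom front [0.6017 0.0286 0.2431]
 lip bottom front [ 0.6156 -0.0898  0.2409]
 lip bottom front [ 0.6298 -0.2104  0.2384]
clip L resid 0.08042660371757987 0.07124428125799745 slope -0.6643413 (np.float32(291.91782), 242.0) (262, np.float32(224.75943)) [0.5997 0.0928 0.2412]
clip R resid 0.142607737883641 0.06441974026219005 slope -0.5680449 (np.float32(363.66257), 135.0) (498, np.float32(203.46634)) [ 0.645  -0.3097  0.2436]
```

The lip is level with the clips: undersides at 0.2419 m and 0.2424 m. Now I draw the hand back clear.

>>> play_rows:
  steps:
    - [[0.017,0,-0.001,0],[0.017,0,-0.001,0],[0.017,0,-0.002,0],[0.017,0,-0.001,0],[0.017,0,-0.002,0]]

```text
time: 22.68
ee_pos: [0.6351, -0.1498, 0.1165]
tcp_rot: [6.2, 85.6, -33.8]
wrist_force: [0.3, -0.1, 0.2]
opening: -0.0004
grasp_force: 0.0
```

>>> play_rows:
  steps:
    - [[0,-0.009,-0.01,0],[0,-0.009,-0.01,0],[0,-0.009,-0.01,0],[0,-0.009,-0.01,0],[0,-0.009,-0.01,0]]

```text
time: 23.1
ee_pos: [0.5862, -0.1502, 0.1066]
tcp_rot: [6.6, 84.9, -34.1]
wrist_force: [0.4, 0.7, 0.6]
opening: 0.0002
grasp_force: 0.0
```

```bash
python3 st.py|head -1;python3 - <<'E'
from workcell import bot
import cv2,numpy as np
a=bot.camera("side")["img"];b=bot.camera("top")["img"]
cv2.imwrite("pics/side6.png",a);cv2.imwrite("pics/top6.png",b)
cv2.imwrite("pics/f.png",np.hstack([a[60:420,210:560],b[100:460,180:600]]))
E
python3 meas.py pics/side6.png pics/top6.png 155 225
```

```text
23.1 [  5.4  14.2 -65.7 -87.2 -45.8  -4.7] [ 0.5862 -0.1502  0.1066] az -14.4 head -40.7 elev 5.1 f [0.4 0.7 0.6]
lip edge resid px 0.1519998778652374 0.06903648599363077 slope -0.66913
 lip bottom front [0.602  0.0287 0.2422]
 lip bottom front [ 0.6155 -0.0897  0.2423]
 lip bottom front [ 0.6292 -0.2094  0.2423]
clip L resid 0.07149386066442881 0.06392821410119351 slope -0.6856098 (np.float32(291.9587), 242.0) (262, np.float32(224.79218)) [0.5996 0.0928 0.2413]
clip R resid 0.1681561857441209 0.06171938083577996 slope -0.52210724 (np.float32(363.66284), 135.0) (498, np.float32(203.46634)) [ 0.645  -0.3099  0.2432]
```

View pics/f.png

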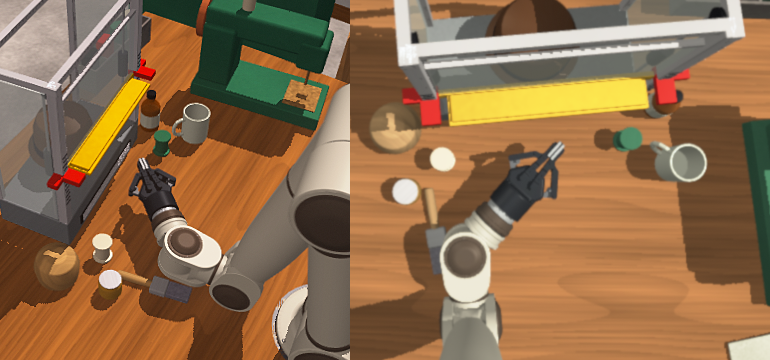

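The picture shows the lip level with both clips, the hand drawn back in front of and below the lip, and the loose things standing where they were.

```bash
python3 -c "
from workcell import bot
print(bot.job_done())"
```

```text
the job is handed in; nothing more can be done
None
```

The sash was pushed up from beneath its lip until the lip was level with the red clips (within about 1 mm by camera), the hand was drawn back clear with nothing else seen to move, and the job was handed in at about 23 s.

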